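Highlighting board into the steriliser tray

ROBOT

A 6-joint arm with a two-finger parallel gripper is mounted at the origin on a cart in front of the work surface, level with it; the furniture and walls round the work are solid. World frame = base frame: x ahead of the robot, y to its left, z up, the work surface at z = 0. Lengths are in mm, angles in rad, forces in N, time in s.
With the tool pointing down it reaches from about 325 to 775 mm from the base axis. Payload 5.5 kg.
Tool frame: the origin (TCP) lies at the very end of the fingers, on their centre line; the grasp point (between the pads) lies 19 mm behind it; z points along the fingers, x is the direction in which the jaws open and shut, and the axes are right-handed (so a half turn about z gives the same grasp; the last joint's range is limited). The gripper opens to 88 mm and grips with 3 to 60 N. Pads are 20 mm wide; open, the fingers measure 115 mm over their backs; the gripper's body (75 mm by 178 mm) begins 61 mm behind the grasp point.
Start: joints at [1.18, 0.091, 1.231, -0, 1.82, -0.057], TCP at [196.586, 566.895, 222.631] pointing down, gripper open.
Joint ranges: [-2.87, 2.87], [-0.86, 2.18], [0.17, 2.46], [-1.51, 4.65], [0.06, 2.69], [-2.65, 2.65]. Speed limits (rad/s): [2.57, 2.57, 3.01, 3.14, 3.14, 3.14].

INTERFACE

Orientations are given as a unit quaternion [x, y, z, w].
In Python, from bench import robot, optics gives the robot as it stands.
- The arm moves only by the shell command python3 -m jog 'ROWS' [OPENING]. ROWS is JSON, a list of rows, each a list of 6 numbers: the shift along the world's x, y, z in mm, then the turn, a rotation vector about the world's x, y, z in rad. A call has 1 to 10 rows; each row shifts and turns the pose as measured when the row begins; what a row does not reach is not made up. A row lasts 1/8 s, in which the tool goes at most 62.5 mm and 10.7 degrees, less where a joint would pass 70% of its speed; a pose out of reach is approached as far as the arm can. A call is refused whole if a number of a shift passes 62.5 or a number of a turn 0.188, either way. A call with a gripper value outside its range is refused whole. OPENING is the closure, from 0 (fully open) to 1 (shut), set as the call begins (- or left out, the last holds). The fingers move at their own pace and stop on an object; the grip force is fixed at half the most. Time passes only in rows, so rows that do not move let the fingers close. It gives the time, the measured TCP pose, the force and the opening at its end, in the units of the state.
- robot.get_obs(): the state, without advancing time (a new reading comes with each control period).
- optics.read_camera(name): name is "scene" or "top" or "wrist"; returns the picture (480x640x3 uint8, red, green, blue); there is no depth.
- optics.camera_model(name): a dict with "mtx" (3x3 intrinsics, pixels), "R" (3x3) and "t" (3): a world point X has camera coordinates R X + t; the wrist camera has in their place "hand_eye" (4x4, takes a point from camera to tool coordinates, whose origin is the TCP and whose axes are the tool frame's). Camera axes: x right, y down, z forward; pixel columns grow to the right and rows downward; lengths in mm; the calibration is good to about 2 mm. A picture is of the moment at which its call begins: read the wrist's pose just before it. camera_model takes no time and is no camera call.
- robot.job_done(): hands the job in, once; it reports no verdict.
Trained networks look in the newest picture that a camera, given by its name, has taken for a name from the list of things; names that differ only in an ending like _2 or _b are one class to them, and where a whole thing is asked for, a point or a joint stands for the part that bears it (a point fixed in the world has none). Each returns a list of dicts, best first, with "score" (0 to 1); they miss things now and then, are a little off and sometimes report something else, mostly with a low value. They report only what shows in the picture. A call takes as long as a camera call.
- optics.boxes_of(camera, name): "point" ([x, y, z] in mm, in world coordinates, good to about 4 mm: the middle of the surface that is visible of it).
The state is a dict: "time": time; "qpos": joint angles; "joint_vel": joint speeds; "joint_torque": joint torques, N m; "eef_pos": TCP position; "ee_rot": TCP orientation; "ft_force": force on the tool from outside, world axes, zero at the start; "torque": the same for the moment, N m; "gripper_width": finger opening in mm.
Only numpy, scipy, OpenCV 4.12 (cv2) and the standard library are available. Lean on these libraries where they do the work, as an engineer would, in place of code of your own. Each camera call takes 0.05 s, during which the arm holds its last target.

TASK

Put the flat highlighting board away in the steriliser tray. The rim of the wooden stand leaves no room to pick it up there, so press on it and slide it out over the stand's open end until that end overhangs, take it by the overhanging end and lay it across both bars of the drying rack; let go, take it again by the middle, and lay it flat on the two ledges inside the tray. Do not let the board fall onto the worktop, and leave the pot, the timer and the dropper bottle where they are.

Things in the scene. Friction and masses are not known exactly. Their poses are not given: they have to be found in the camera images.
- board_center (a point): Centre (half-way up) of the highlighting board, the loose thing to move: a thin flat black plastic rectangle 56 mm wide (its x), 180 mm long (its y), 4 mm thick, about 60 g; its z points up. It starts lying lengthwise on the floor of the stand.
- stand: Fixed low wooden stand, 100 mm (its x) by 220 mm (its y); origin on the worktop under its middle. Its smooth floor is 40 mm up; a rim rises to 52 mm on three sides: both long sides (9 mm thick, 82 mm clear between) and the +y end (inner face at y = +102 mm). The -y end is open. Board on floor slides more easily (friction about 0.3) than a fingertip on the board.
- stand_edge (a point): Middle of the stand's open edge, at floor height (40 mm up), at y = -110 mm of the stand; beyond it (towards the stand's -y) there is free air down to the worktop.
- rack: Fixed steel drying rack: base plate 90 mm (its x) by 130 mm (its y), 6 mm thick, and two raised round bars 8 mm thick along its x at y = -40 and +40 mm, each 76 mm long on two end posts, tops 40 mm above the worktop. Nothing stands between the bars. Origin on the worktop under the middle. The board goes across both bars, lengthwise along the rack's y.
- rack_rest (a point): Point midway between the rack's two bars, level with their tops, 40 mm above the worktop.
- tray: Fixed aluminium steriliser tray, 200 mm (its x) by 76 mm (its y); origin on the worktop under the middle. Inside 192 by 68 mm, walls to 54 mm above the worktop. A grey ledge at each end (56 to 96 mm from the middle) is 36 mm up. Both long walls are cut down to 11 mm over the middle 96 mm for the fingers; floor there 5 mm up. The board goes in along the tray's x, either way round, on both ledges.
- tray_rest (a point): Point in the middle of the tray, level with the tops of its ledges, 36 mm above the worktop.
- pot_center (a point): Centre of a bystander: low round screw-lid pot, 84 mm across, 27 mm high, standing behind the work. Leave alone.
- timer_center (a point): Centre of a bystander: round twist timer, 62 mm across, 37 mm high. Leave alone.
- dropper_center (a point): Centre of a bystander: small amber dropper bottle, 34 mm across, 102 mm high. Leave alone.

How it is judged (in metres and radians):
On the way, in this order (a step that is already met when the one before it is completed fails the run):
1. the board lies level on the stand's floor with its end at least 30 mm out over the open end (y of board_center in the frame of stand below -0.05 m and z of board_center in the frame of stand between 0.038 and 0.047 m and angle between board_center's own z axis and vertical below 0.1 rad), for 0.2 s.
2. the board lies across both bars of the rack, let go and at rest (y of board_center in the frame of rack_rest between -0.03 and 0.03 m and x of board_center in the frame of rack_rest between -0.025 and 0.025 m and z of board_center in the frame of rack_rest between -0.002 and 0.006 m and angle between board_center's own z axis and vertical below 0.08 rad and angle between the y axis of board_center and the y axis of rack_rest, either way round below 0.35 rad and contact force between the fingers and board below 0.05 N and linear speed of board below 0.02 m/s), for 0.2 s.
At the end, for the whole second after the job is handed in: The board lies flat on both ledges inside the tray (its centre 2 mm above the ledge tops, within 3 mm, and within 13 mm of the tray's middle, lengthwise along the tray, level within 0.06 rad), released and at rest (horizontal distance between board_center and tray_rest below 0.013 m and z of board_center in the frame of tray_rest between -0.002 and 0.005 m and angle between board_center's own z axis and vertical below 0.06 rad and angle between the y axis of board_center and the x axis of tray_rest, either way round below 0.15 rad and contact force between the fingers and board below 0.05 N and linear speed of board below 0.02 m/s); the robot touches nothing.
It fails at once if the board falls onto the worktop (height (world z) of board_center below 0.02 m).
It fails at once if the pot is disturbed (distance of pot_center from where it was at the start of the episode above 0.02 m).
It fails at once if the timer is disturbed (distance of timer_center from where it was at the start of the episode above 0.02 m).
It fails at once if the dropper bottle is disturbed (distance of dropper_center from where it was at the start of the episode above 0.02 m).
It also fails if it takes over 72 s, if anything falls off the work surface, if the arm or the gripper's body presses on something with over 40 N, if the wrist force passes 120 N, or if a joint passes its speed limit or range.

## Working session

There is one attempt and no reset: what is moved stays moved. The work goes in short steps, Python scripts to look and compute and a shell command to move; the robot and the scene stay as the last step left them, time stands still between calls to the robot, and variables do not carry over. Pictures are saved under pics/ and viewed, and the job is handed in when it is done.

```bash
ls; mkdir -p pics; python3 - <<'E'
from bench import robot, optics
import cv2
o=robot.get_obs();print(o)
for c in ["scene","top","wrist"]:
    im=optics.read_camera(c); cv2.imwrite(f"pics/{c}0.png",im[:,:,::-1])
    m=optics.camera_model(c);print(c,{k:__import__('numpy').array(v).round(3).tolist() for k,v in m.items()})
for n in ["board_center","stand","rack","tray","pot_center","timer_center","dropper_center"]:
    for c in ["top","scene"]:
        print(n,c,[(d['score'],[round(x) for x in d['point']]) for d in optics.boxes_of(c,n)[:2]])
E
```

```text
pics
{'time': 0.0, 'qpos': array([ 1.18032687e+00,  9.18623541e-02,  1.23188757e+00,  3.39961405e-05,
        1.81977942e+00, -5.66893466e-02]), 'joint_vel': array([ 2.66721582e-05,  8.62398770e-04, -7.42579003e-04, -3.32400789e-04,
        6.94972461e-04, -1.17549249e-03]), 'joint_torque': array([ 1.43166246e-03, -4.46458089e+01, -4.06442821e+01,  6.98283431e-02,
        2.94060772e-02, -1.06519440e-04]), 'eef_pos': array([196.44346879, 566.62107567, 221.50382934]), 'ee_rot': array([ 8.14741590e-01,  5.79823425e-01, -8.28276264e-04,  5.01917513e-04]), 'ft_force': array([ 0.8990345 ,  0.00510628, -0.15570755]), 'torque': array([-5.62191669e-02, -5.06164667e-02, -7.01973716e-06]), 'gripper_width': 88.08745980281884}
scene {'mtx': [[509.486, 0.0, 324.4], [0.0, 509.486, 235.306], [0.0, 0.0, 1.0]], 'R': [[0.607, -0.795, 0.011], [-0.393, -0.313, -0.864], [0.69, 0.52, -0.503]], 't': [-349.214, 265.695, 893.668]}
top {'mtx': [[600.736, 0.0, 312.237], [0.0, 600.736, 234.568], [0.0, 0.0, 1.0]], 'R': [[0.004, -1.0, 0.021], [-0.984, -0.007, -0.176], [0.176, -0.02, -0.984]], 't': [-20.249, 574.4
[... 172 characters left out ...]
 -0.262, 0.965, -162.321], [0.0, 0.0, 0.0, 1.0]]}
board_center top [(0.57, [458, 329, 43])]
board_center scene [(0.66, [455, 326, 41])]
stand top [(0.62, [450, 341, 37])]
stand scene [(0.62, [420, 320, 39])]
rack top [(0.88, [465, -18, 6])]
rack scene [(0.57, [466, -25, 6]), (0.16, [449, -320, 26])]
tray top [(0.65, [464, -18, 5]), (0.62, [446, -317, 14])]
tray scene [(0.91, [448, -322, 26])]
pot_center top [(0.61, [654, 103, 30])]
pot_center scene [(0.92, [645, 89, 23])]
timer_center top [(0.81, [654, -171, 31])]
timer_center scene [(0.76, [638, -179, 26])]
dropper_center top [(0.68, [669, -53, 61]), (0.4, [469, -19, 5])]
dropper_center scene [(0.88, [664, -64, 40]), (0.41, [421, 319, 37])]
```

View pics/top0.png

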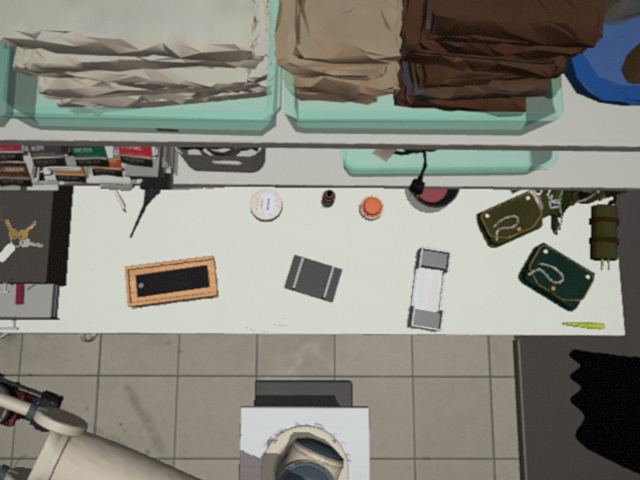

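View pics/scene0.png

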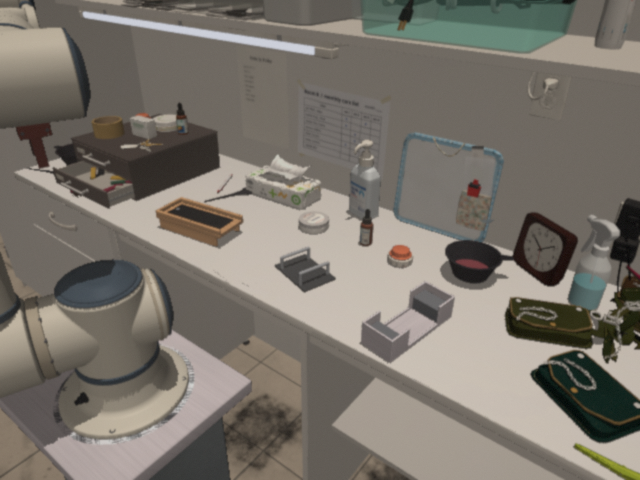

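View pics/wrist0.png

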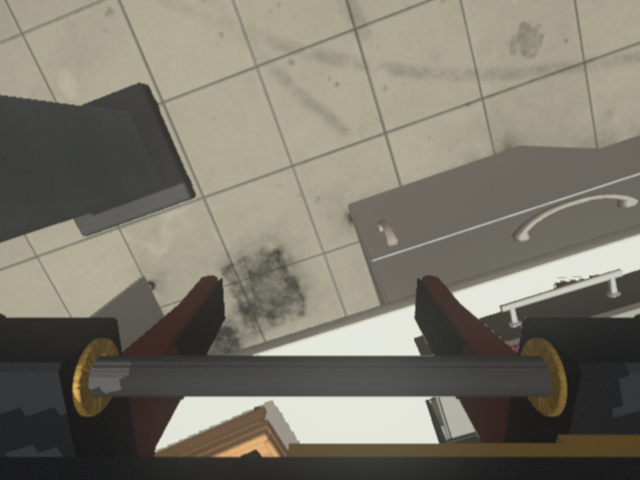

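```bash
python3 - <<'E'
import cv2
a=cv2.imread("pics/top0.png")
cv2.imwrite("pics/z1.png",cv2.resize(a[245:315,115:230],None,fx=6.5,fy=6.5,interpolation=cv2.INTER_CUBIC))
cv2.imwrite("pics/z2.png",cv2.resize(a[240:340,270:460],None,fx=4.2,fy=4.2,interpolation=cv2.INTER_CUBIC))
a=cv2.imread("pics/scene0.png")
cv2.imwrite("pics/z3.png",cv2.resize(a[190:250,145:255],None,fx=7,fy=7,interpolation=cv2.INTER_CUBIC))
E
```

```text
(no output)
```

View pics/z1.png

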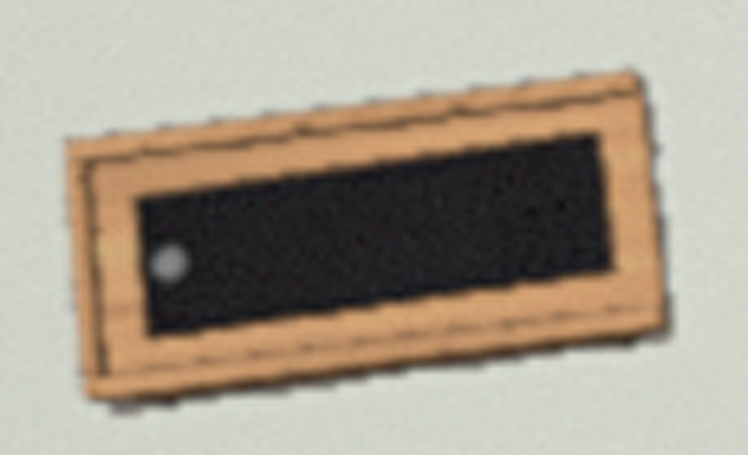

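View pics/z2.png

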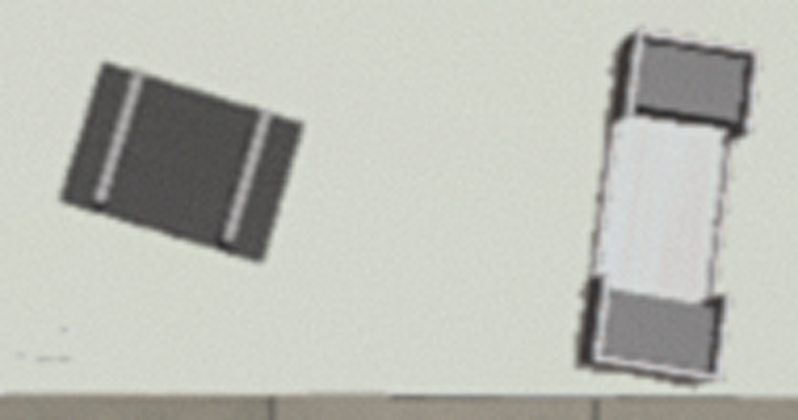

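View pics/z3.png

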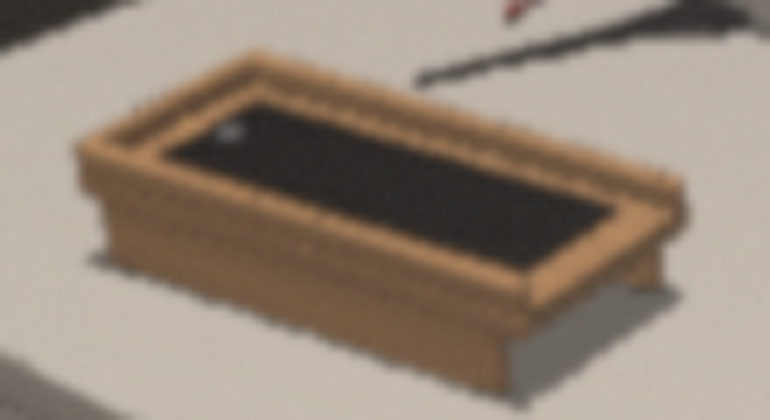

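```bash
cat > h.py <<'E'
import numpy as np, cv2
from bench import robot, optics
from scipy.spatial.transform import Rotation as Ro
def cam(c,obs=None):
    m=optics.camera_model(c);K=np.array(m['mtx'])
    if c!='wrist':
        R=np.array(m['R']);t=np.array(m['t']);return K,R,t
    o=obs or robot.get_obs()
    H=np.eye(4);H[:3,:3]=Ro.from_quat(o['ee_rot']).as_matrix();H[:3,3]=o['eef_pos']
    T=np.linalg.inv(H@np.array(m['hand_eye']));return K,T[:3,:3],T[:3,3]
def ray(c,uv,z,obs=None,M=None):
    K,R,t=M or cam(c,obs)
    uv=np.atleast_2d(uv).astype(float)
    d=np.c_[uv,np.ones(len(uv))]@np.linalg.inv(K).T@R
    C=-R.T@t
    return C+d*((z-C[2])/d[:,2])[:,None]
def proj(M,X):
    K,R,t=M
    p=(np.atleast_2d(X)@R.T+t)@K.T
    return p[:,:2]/p[:,2:]
def rect(name,P):
    c=P.mean(0);print(name,'c',c.round(1),'edges',[ (round(float(np.linalg.norm(P[i]-P[i-1])),1),round(float(np.degrees(np.arctan2(*(P[i]-P[i-1])[1::-1]))),1)) for i in range(len(P))])
E
python3 - <<'E'
from h import *
f1=lambda L:(np.array(L)+.5)/6.5-.5+[115,245]
f2=lambda L:(np.array(L)+.5)/4.2-.5+[270,240]
rect('board',ray('top',f1([(137,198),(597,134),(612,268),(150,334)]),44))
rect('stand',ray('top',f1([(67,142),(637,72),(665,325),(88,398)]),52))
rect('rack',ray('top',f2([(104,62),(303,122),(264,262),(62,200)]),6))
rect('bars',ray('top',f2([(137,72),(266,113),(229,242),(100,202)]),40))
rect('tray',ray('top',f2([(634,34),(754,52),(716,378),(593,360)]),54))
E
```

```text
board c [457.3 330.6  44. ] edges [(52.4, 8.5), (176.4, -81.6), (52.1, -171.7), (176.2, 98.5)]
stand c [456.4 332.5  52. ] edges [(98.0, 7.9), (217.6, -82.5), (97.8, -171.9), (217.9, 97.5)]
rack c [469.6 -20.9   6. ] edges [(88.4, -16.3), (127.5, -106.5), (88.9, 164.3), (128.3, 73.3)]
bars c [468.5 -20.1  40. ] edges [(81.1, -15.4), (81.2, -107.4), (80.3, 164.0), (80.2, 73.1)]
tray c [ 440.7 -310.8   54. ] edges [(195.4, -8.7), (72.6, -98.2), (195.1, 171.3), (72.6, 82.0)]
```

```bash
python3 -m jog '[[37,-31,-10,0,0,-0.157],[37,-31,-10,0,0,-0.157],[37,-31,-10,0,0,-0.157],[37,-31,-10,0,0,-0.157],[37,-31,-10,0,0,-0.157],[37,-31,-10,0,0,-0.157],[37,-31,-10,0,0,-0.157],[0,0,0,0,0,0]]' 1; python3 - <<'E'
from h import *
M=cam('wrist');o=robot.get_obs()
R=Ro.from_quat(o['ee_rot']).as_matrix();print(o['eef_pos'],R.round(3),o['ft_force'],o['time'],o['gripper_width'])
cv2.imwrite('pics/w1.png',optics.read_camera('wrist')[:,:,::-1])
E
```

```text
time: 1.85
eef_pos: [461.5, 342.7, 150.6]
ee_rot: [0.999, 0.052, 0.001, -0.0]
ft_force: [-0.6, 0.8, -0.5]
gripper_width: 11.1
[461.53744194 342.70938597 150.57682495] [[ 0.995  0.104  0.003]
 [ 0.104 -0.995  0.   ]
 [ 0.003  0.    -1.   ]] [-0.63360187  0.80792577 -0.47315816] 1.85 11.144025028373742
```

View pics/w1.png

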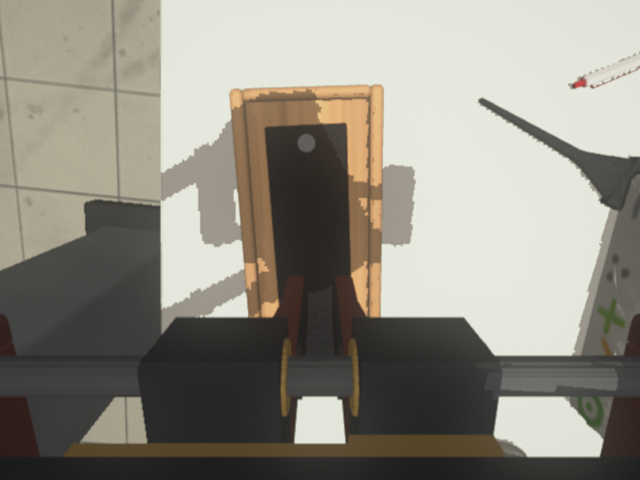

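```bash
python3 - <<'E'
from h import *
print(ray('wrist',[(232,91),(382,85)],52).round(1).tolist())
print(ray('wrist',[(265,128),(346,123)],44).round(1).tolist())
E
```

```text
[[395.3, 437.3, 52.0], [490.4, 451.2, 52.0]]
[[416.8, 416.9, 44.0], [471.0, 426.0, 44.0]]
```

```bash
python3 -m jog '[[-3,1,-30,0,0,0.02],[-3,1,-30,0,0,0.02],[0,0,-25,0,0,0],[0,0,-12,0,0,0],[0,0,-5,0,0,0],[0,0,-5,0,0,0],[0,0,0,0,0,0]]' 1
```

```text
time: 2.78
eef_pos: [451.9, 352.8, 47.3]
ee_rot: [0.997, 0.081, 0.005, -0.004]
ft_force: [-0.5, -0.2, -0.1]
gripper_width: 0.7
```

```bash
python3 -m jog '[[2,0,-2,0,0,0],[0,0,-2,0,0,0],[0,0,0,0,0,0]]'; python3 -m jog '[[0,0,-2,0,0,0],[0,0,0,0,0,0]]'
```

```text
time: 3.15
eef_pos: [455.0, 353.1, 44.7]
ee_rot: [0.997, 0.081, 0.006, -0.005]
ft_force: [-0.8, 0.3, -0.2]
gripper_width: 0.7
time: 3.4
eef_pos: [455.5, 353.4, 44.8]
ee_rot: [0.997, 0.081, 0.007, -0.005]
ft_force: [-0.5, 0.3, 0.1]
gripper_width: 0.4
```

```bash
python3 -m jog '[[0,0,-3,0,0,0]]';  python3 -m jog '[[0,0,-5,0,0,0]]'; python3 -m jog '[[0,0,-5,0,0,0]]'
```

```text
time: 3.52
eef_pos: [456.1, 353.8, 44.3]
ee_rot: [0.997, 0.081, 0.008, -0.006]
ft_force: [-5.6, -3.8, 18.7]
gripper_width: 0.3
time: 3.65
eef_pos: [457.2, 354.5, 44.2]
ee_rot: [0.997, 0.081, 0.01, -0.007]
ft_force: [-8.1, -6.1, 28.9]
gripper_width: 0.6
time: 3.78
eef_pos: [458.6, 355.5, 44.3]
ee_rot: [0.997, 0.081, 0.012, -0.008]
ft_force: [-6.5, -3.8, 20.0]
gripper_width: 0.8
```

```bash
python3 -m jog '[[0,-9,-3,0,0,0],[0,-9,-3,0,0,0],[0,-9,-3,0,0,0]]'; python3 - <<'E'
from h import *
cv2.imwrite('pics/w2.png',optics.read_camera('wrist')[:,:,::-1])
E
```

```text
time: 4.15
eef_pos: [462.7, 333.9, 44.4]
ee_rot: [0.996, 0.082, 0.02, -0.015]
ft_force: [-0.2, 2.5, 9.2]
gripper_width: 0.5
```

View pics/w2.png

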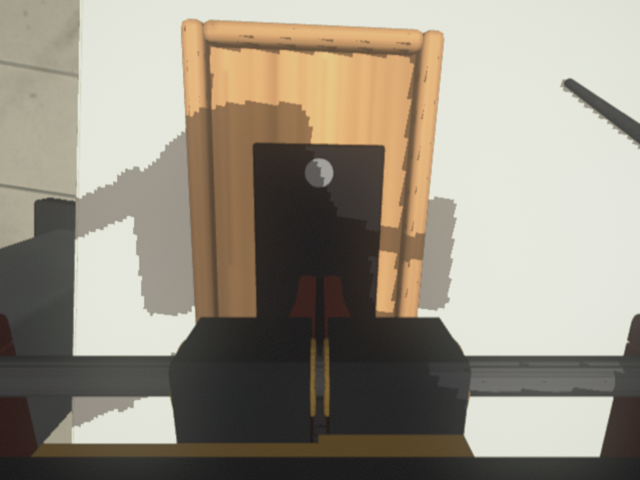

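```bash
python3 - <<'E'
from h import *
print(ray('wrist',[(183,22),(443,32)],52).round(1).tolist())
P=ray('wrist',[(253,144),(384,147)],44);print(P.round(1).tolist(), P.mean(0)+90*np.array([.142,-.99,0]))
E
python3 -m jog '[[0,-10,-3,-0.012,0.013,0],[1,-10,-3,-0.012,0.013,0],[1,-10,-3,-0.012,0.013,0],[1,-10,-3,-0.005,0.005,0]]'
```

```text
[[396.0, 434.9, 52.0], [491.6, 448.4, 52.0]]
[[425.3, 396.1, 44.0], [479.6, 403.8, 44.0]] [465.27047155 310.81822174  44.        ]
time: 4.7
eef_pos: [471.3, 300.0, 44.3]
ee_rot: [0.997, 0.083, 0.005, -0.004]
ft_force: [-0.8, 3.2, 10.9]
gripper_width: 0.4
```

```bash
python3 - <<'E'
from h import *
cv2.imwrite('pics/w3.png',optics.read_camera('wrist')[:,:,::-1])
a=optics.read_camera('top')[235:325,105:245,::-1]
cv2.imwrite('pics/t3.png',cv2.resize(a,None,fx=5,fy=5,interpolation=cv2.INTER_CUBIC))
E
```

```text
(no output)
```

View pics/w3.png

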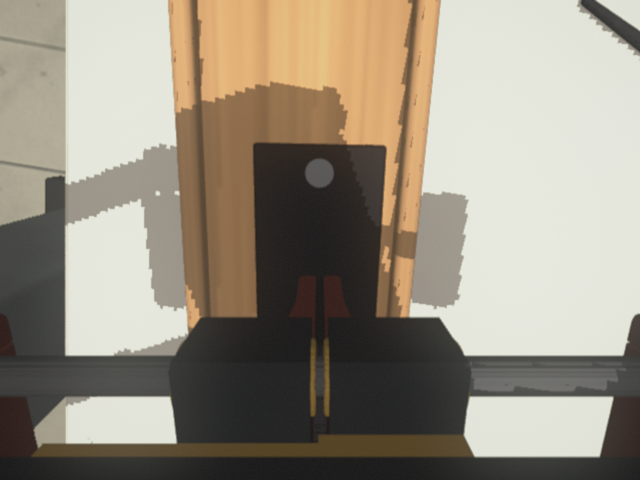

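View pics/t3.png

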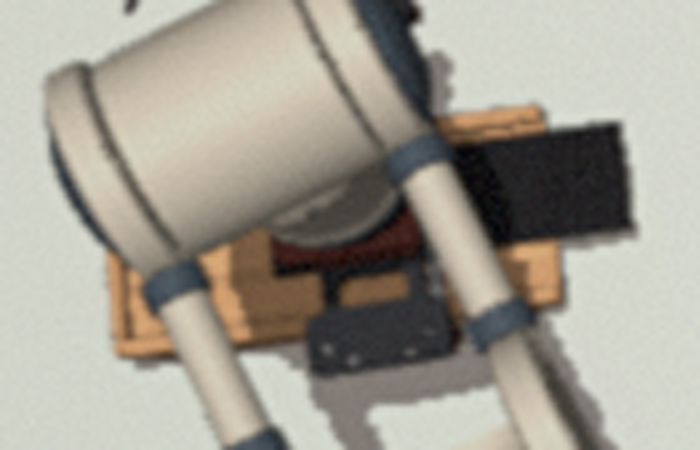

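```bash
python3 - <<'E'
from h import *
P=ray('wrist',[(254,143),(386,147)],44);print(P.round(1).tolist(), P.mean(0)+90*np.array([.142,-.99,0]))
f=lambda L:(np.array(L)+.5)/5-.5+[105,235]
P=ray('top',f([(620,124),(634,230)]),44);print(P.round(1).tolist(), P.mean(0)+90*np.array([-.14,.99,0]))
E
```

```text
[[434.4, 362.5, 44.0], [488.6, 369.9, 44.0]] [474.30579309 277.08084187  44.        ]
[[511.0, 192.2, 44.0], [457.8, 183.8, 44.0]] [471.81816378 277.10754836  44.        ]
```

```bash
python3 -m jog '[[-2,-9,-3,-0.002,0.003,0],[-2,-9,-3,-0.004,0.004,0],[-2,-8,-3,-0.004,0.004,0],[0,0,0,0,0,0],[0,0,8,0,0,0],[0,0,30,0,0,0],[0,40,30,0,0,0],[0,60,30,0,0,0],[0,0,0,0,0,0]]' 0;  python3 - <<'E'
from h import *
o=robot.get_obs();print(o['eef_pos'])
cv2.imwrite('pics/w4.png',optics.read_camera('wrist')[:,:,::-1])
a=optics.read_camera('top')[235:325,105:245,::-1]
cv2.imwrite('pics/t4.png',cv2.resize(a,None,fx=5,fy=5,interpolation=cv2.INTER_CUBIC))
E
```

```text
time: 5.92
eef_pos: [470.6, 375.9, 143.0]
ee_rot: [0.997, 0.082, 0.008, -0.004]
ft_force: [-0.4, -0.6, 0.1]
gripper_width: 86.2
[470.64593504 375.87772969 142.97095238]
```

View pics/t4.png

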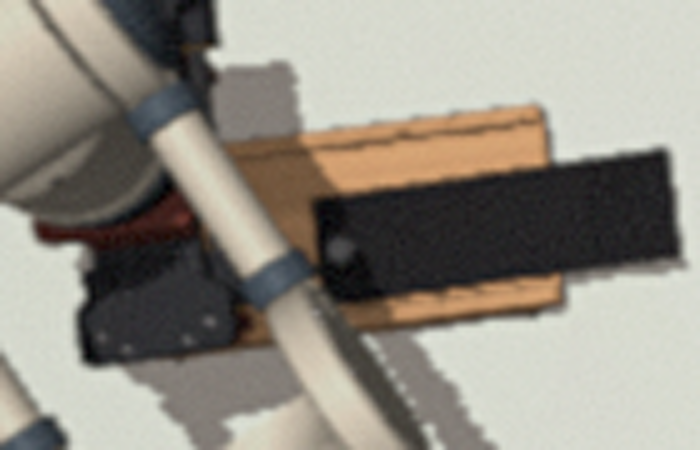

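```bash
python3 - <<'E'
from h import *
f=lambda L:(np.array(L)+.5)/5-.5+[105,235]
P=ray('top',f([(318,200),(667,150),(681,256),(335,302)]),44);print(P.round(1).tolist());rect('b',P)
P=ray('top',f([(543,106),(563,302)]),52);print(P.round(1).tolist())
for c in ['top']: print([(d['score'],np.round(d['point'])) for d in optics.boxes_of(c,'board_center')[:1]])
E
```

```text
[[471.9, 341.1, 44.0], [498.0, 168.4, 44.0], [445.0, 160.1, 44.0], [421.2, 330.4, 44.0]]
b c [459. 250.  44.] edges [(51.7, 11.9), (174.7, -81.4), (53.7, -171.1), (172.0, 97.9)]
[[518.7, 229.8, 52.0], [421.2, 216.8, 52.0]]
[(0.73, array([460., 251.,  45.]))]
```

```bash
python3 -m jog '[[0,-50,-10,-0.004,0.008,-0.01],[0,-50,-10,-0.004,0.008,-0.01],[0,-50,0,0,0,0],[0,-38,0,0,0,0],[0,0,0,0,0,0],[0,0,0,0,0,0]]' 0;  python3 - <<'E'
from h import *
cv2.imwrite('pics/w5.png',optics.read_camera('wrist')[:,:,::-1])
E
```

```text
time: 6.82
eef_pos: [465.6, 171.3, 111.2]
ee_rot: [0.998, 0.066, -0.009, 0.003]
ft_force: [0.1, 0.7, -0.6]
gripper_width: 87.9
```

View pics/w5.png

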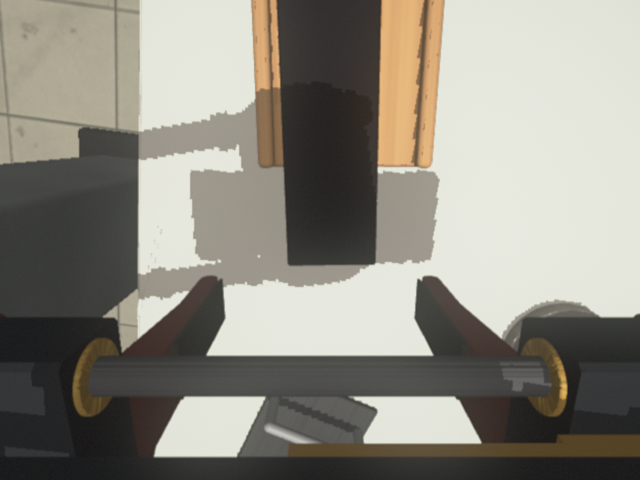

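```bash
python3 - <<'E'
from h import *
P=ray('wrist',[(288,265),(376,264)],44);print(P.round(1).tolist(),P.mean(0))
print(ray('wrist',[(284,167),(378,166)],44).mean(0))
E
```

```text
[[446.4, 161.1, 44.0], [501.5, 169.5, 44.0]] [473.96168133 165.29533547  44.        ]
[464.71972986 225.72348644  44.        ]
```

```bash
python3 -m jog '[[2,10,-10,0.004,-0.009,0.005],[2,7,-10,0.003,-0.005,0.005],[0,0,-20,0,0,0],[0,0,0,0,0,0]]'
```

```text
time: 7.38
eef_pos: [468.7, 193.1, 67.3]
ee_rot: [0.997, 0.075, -0.002, 0.0]
ft_force: [-0.8, 0.5, 0.5]
gripper_width: 87.9
```

```bash
python3 -m jog '[[0,-2,-15,0,0,0],[0,-1,-13,0,0,0],[0,0,-10,0,0,0],[0,0,-5,0,0,0],[0,0,0,0,0,0]]'
```

```text
time: 8.0
eef_pos: [468.9, 190.7, 21.9]
ee_rot: [0.997, 0.075, -0.002, 0.0]
ft_force: [0.0, 0.9, 0.4]
gripper_width: 87.6
```

```bash
python3 -m jog '[[0.5,-3,1,0,0,0],[0,0,0,0,0,0]]'; python3 -m jog '[[0,0,0,0,0,0],[0,0,0,0,0,0],[0,0,0,0,0,0],[0,0,0,0,0,0],[0,0,0,0,0,0],[0,0,0,0,0,0]]' 1;python3 -m jog '[[0,0,0,0,0,0],[0,0,0,0,0,0]]'
```

```text
time: 8.25
eef_pos: [470.1, 187.6, 23.9]
ee_rot: [0.997, 0.075, -0.001, -0.0]
ft_force: [-0.4, -0.3, 0.0]
gripper_width: 87.8
time: 9.0
eef_pos: [470.6, 187.7, 24.7]
ee_rot: [0.997, 0.075, -0.0, -0.0]
ft_force: [0.1, 0.3, 0.5]
gripper_width: 55.4
time: 9.25
eef_pos: [470.5, 187.7, 24.7]
ee_rot: [0.997, 0.075, -0.0, -0.0]
ft_force: [-0.4, -0.3, -0.2]
gripper_width: 55.4
```

```bash
python3 -m jog '[[0,0,5,0,0,0],[0,0,10,0,0,0],[0,0,15,0,0,0],[0,0,15,0,0,0],[0,0,10,0,0,0],[0,0,0,0,0,0],[0,0,0,0,0,0]]'; python3 - <<'E'
from h import *
o=robot.get_obs();M=cam('wrist');np.save('m.npy',np.array([1]))
cv2.imwrite('pics/w6.png',optics.read_camera('wrist')[:,:,::-1])
cv2.imwrite('pics/s6.png',optics.read_camera('scene')[:,:,::-1])
E
```

```text
time: 10.12
eef_pos: [470.9, 187.9, 84.9]
ee_rot: [0.997, 0.075, 0.001, -0.0]
ft_force: [-0.2, -0.3, -1.5]
gripper_width: 55.1
```

View pics/w6.png

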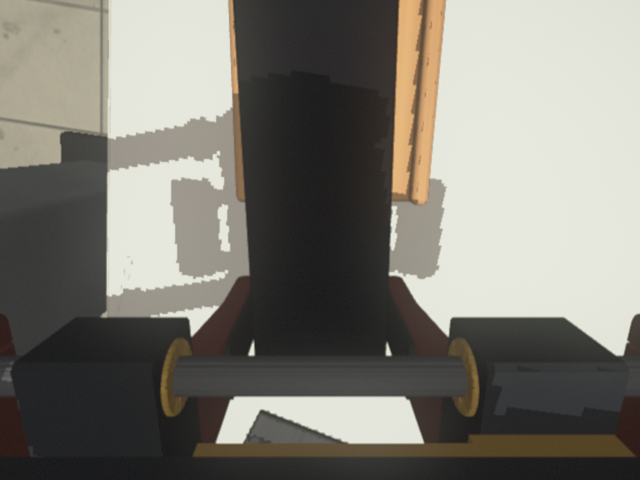

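View pics/s6.png

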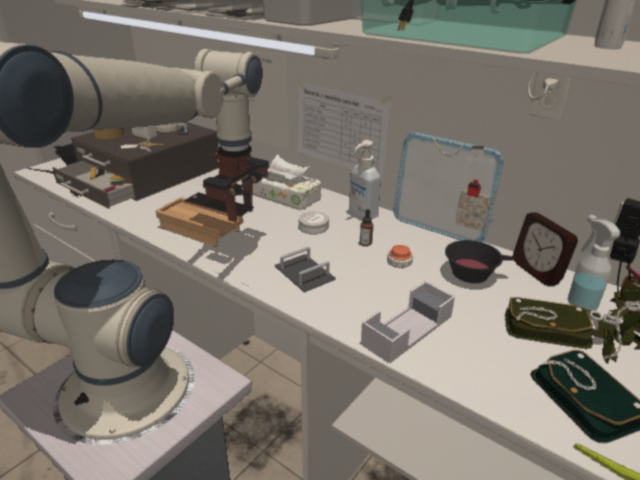

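```bash
python3 -m jog '[[-1,-15,2,0,0,-0.03],[-3,-30,2,0,0,-0.06],[-3,-40,2,0,0,-0.06],[-3,-40,0,0,0,-0.06],[-3,-40,0,0,0,-0.06],[-3,-40,0,0,0,-0.06],[-3,-35,0,0,0,-0.05],[-2,-20,0,0,0,-0.03],[0,-5,0,0,0,0],[0,0,0,0,0,0]]'; python3 - <<'E'
from h import *
cv2.imwrite('pics/w7.png',optics.read_camera('wrist')[:,:,::-1])
a=optics.read_camera('top')[225:345,250:410,::-1]
cv2.imwrite('pics/t7.png',cv2.resize(a,None,fx=5,fy=5,interpolation=cv2.INTER_CUBIC))
E
```

```text
time: 11.48
eef_pos: [443.5, -91.5, 87.8]
ee_rot: [0.99, -0.142, -0.002, 0.001]
ft_force: [-0.4, 0.2, -1.0]
gripper_width: 55.3
```

View pics/w7.png

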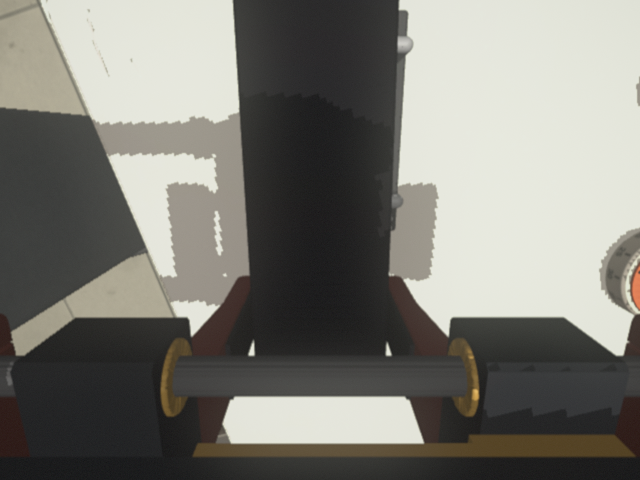

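View pics/t7.png

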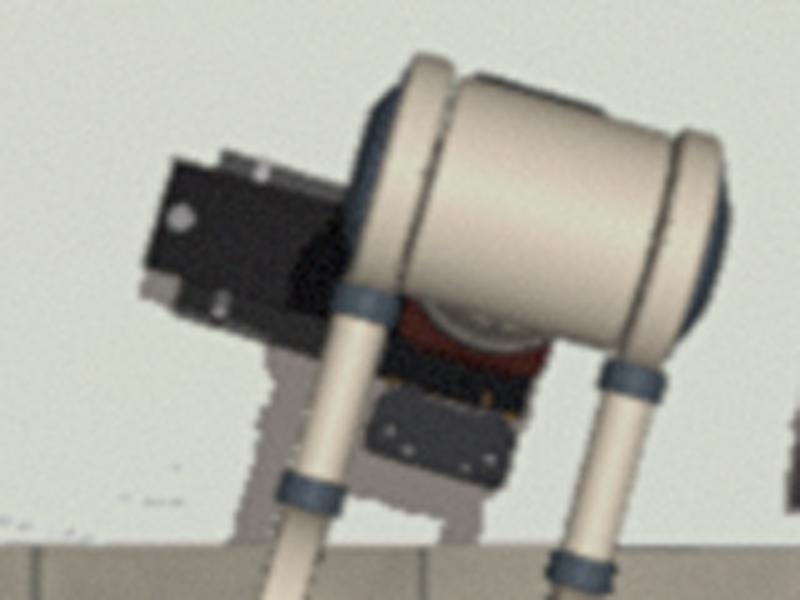

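```bash
python3 - <<'E'
from h import *
o=robot.get_obs()
P=ray('wrist',[(408,45),(399,200)],38);print('bar ends +x',P.round(1).tolist())
f=lambda L:(np.array(L)+.5)/5-.5+[250,225]
for z in (109,99):
  B=ray('top',f([(175,158),(147,268)]),z);m=B.mean(0);print(B.round(1).tolist(),m, 'dist from tcp',np.linalg.norm((m-o['eef_pos'])[:2]), np.degrees(np.arctan2(*(m-o['eef_pos'])[:2])))
ry=np.array([.281,.960]);print('exp bar ends',[np.array([469,-20.5])+s*40*ry+38*np.array([.96,-.281]) for s in(1,-1)])
E
```

```text
bar ends +x [[519.8, 7.9, 38.0], [497.5, -67.6, 38.0]]
[[510.9, 50.4, 109.0], [457.8, 63.1, 109.0]] [484.30921361  56.75309958 109.        ] dist from tcp 153.07713326065547 15.388936565139462
[[512.3, 50.6, 99.0], [458.8, 63.5, 99.0]] [485.53599562  57.06082205  99.        ] dist from tcp 153.70331828936423 15.799409618883985
exp bar ends [array([516.72 ,   7.222]), array([494.24 , -69.578])]
```

```bash
python3 -m jog '[[5,4,-8,0,0,0],[3,2,-15,0,0,0],[0,0,-15,0,0,0],[0,0,-10,0,0,0],[0,0,0,0,0,0],[0,0,0,0,0,0]]'
```

```text
time: 12.32
eef_pos: [451.6, -82.0, 34.8]
ee_rot: [0.99, -0.14, -0.004, 0.001]
ft_force: [0.5, 0.1, -0.2]
gripper_width: 55.7
```

```bash
python3 -m jog '[[0,-3,-4,0,0,0],[0,0,-2,0,0,0],[0,0,0,0,0,0]]';python3 -m jog '[[0,0,-3,0,0,0],[0,0,0,0,0,0]]'; python3 -m jog '[[0,0,-1,0,0,0],[0,0,0,0,0,0]]'
```

```text
time: 12.7
eef_pos: [452.2, -85.7, 29.5]
ee_rot: [0.99, -0.14, -0.003, 0.001]
ft_force: [0.8, 0.8, -0.6]
gripper_width: 55.2
time: 12.95
eef_pos: [452.3, -85.8, 26.6]
ee_rot: [0.99, -0.14, -0.002, 0.001]
ft_force: [0.5, -0.1, -1.8]
gripper_width: 55.3
time: 13.2
eef_pos: [452.4, -85.7, 25.6]
ee_rot: [0.99, -0.14, -0.002, 0.001]
ft_force: [-0.5, -0.3, -0.1]
gripper_width: 55.2
```

```bash
python3 - <<'E'
from h import *
cv2.imwrite('pics/w8.png',optics.read_camera('wrist')[:,:,::-1])
a=optics.read_camera('scene')[220:310,240:380,::-1]
cv2.imwrite('pics/s8.png',cv2.resize(a,None,fx=5,fy=5,interpolation=cv2.INTER_CUBIC))
E
```

```text
(no output)
```

View pics/s8.png

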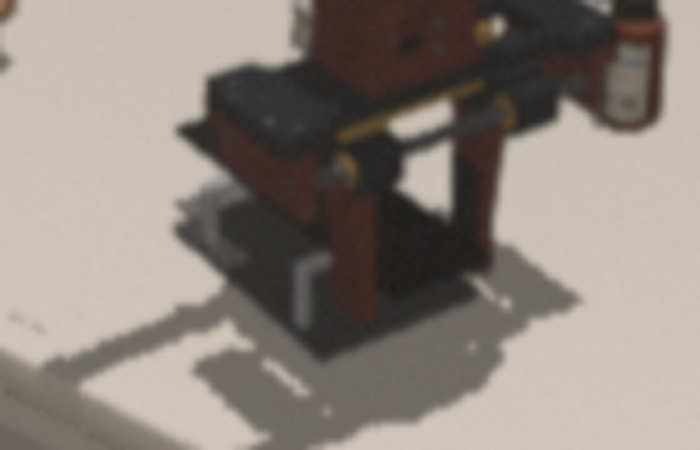

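```bash
python3 -m jog '[[0,0,-1.5,0,0,0],[0,0,0,0,0,0]]';python3 -m jog '[[0,0,-1.5,0,0,0]]'
```

```text
time: 13.55
eef_pos: [452.7, -85.8, 24.7]
ee_rot: [0.99, -0.14, -0.002, 0.001]
ft_force: [-0.7, 0.1, 0.9]
gripper_width: 55.4
time: 13.68
eef_pos: [452.8, -85.9, 23.8]
ee_rot: [0.99, -0.14, -0.002, 0.001]
ft_force: [-4.5, 0.5, 6.1]
gripper_width: 55.4
```

Contact with the bars (6 N). Release.

```bash
python3 -m jog '[[0,0,0,0,0,0],[0,0,0,0,0,0],[0,0,0,0,0,0],[0,0,0,0,0,0],[0,0,0,0,0,0],[0,0,0,0,0,0]]' 0; python3 -m jog '[[0,0,15,0,0,0],[0,0,30,0,0,0],[0,-10,40,0,0,0],[-10,-20,30,0,0,0],[0,-20,0,0,0,0],[0,0,0,0,0,0]]'; python3 - <<'E'
from h import *
cv2.imwrite('pics/w9.png',optics.read_camera('wrist')[:,:,::-1])
a=optics.read_camera('top')[225:345,250:410,::-1]
cv2.imwrite('pics/t9.png',cv2.resize(a,None,fx=5,fy=5,interpolation=cv2.INTER_CUBIC))
a=optics.read_camera('scene')[220:310,240:380,::-1]
cv2.imwrite('pics/s9.png',cv2.resize(a,None,fx=5,fy=5,interpolation=cv2.INTER_CUBIC))
E
```

```text
time: 14.42
eef_pos: [452.7, -85.8, 23.0]
ee_rot: [0.99, -0.14, -0.002, 0.001]
ft_force: [0.9, -0.9, 1.0]
gripper_width: 87.8
time: 15.18
eef_pos: [442.4, -136.8, 147.8]
ee_rot: [0.99, -0.139, 0.0, 0.002]
ft_force: [0.5, 0.3, -0.3]
gripper_width: 87.8
```

View pics/w9.png

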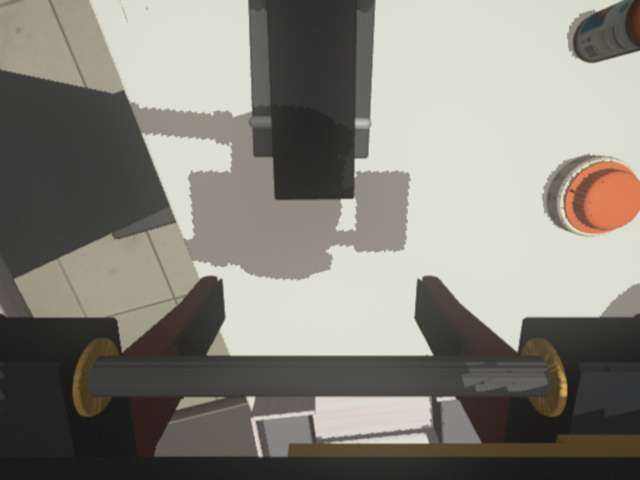

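View pics/t9.png

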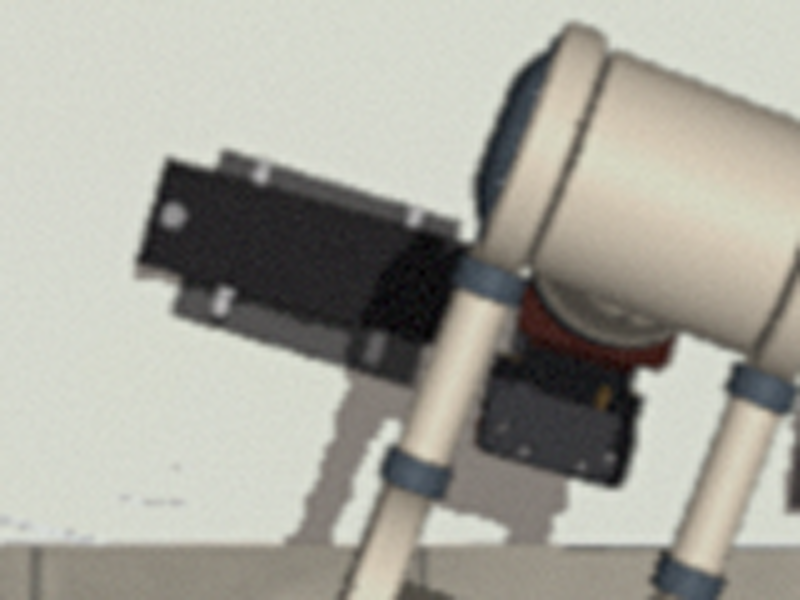

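View pics/s9.png

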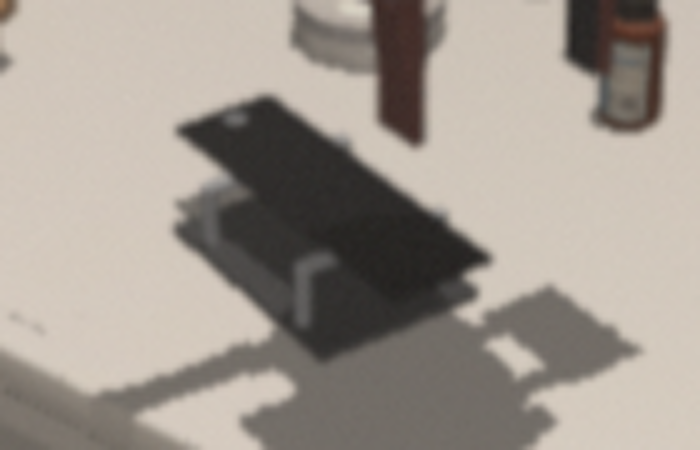

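```bash
python3 - <<'E'
from h import *
P=ray('wrist',[(275,198),(354,196)],44);print('near',P.round(1).tolist())
print('bar',ray('wrist',[(250,123),(370,123)],40).mean(0))
print('baseEdge',ray('wrist',[(254,157),(368,157)],6).mean(0))
f=lambda L:(np.array(L)+.5)/5-.5+[250,225]
B=ray('top',f([(167,157),(138,266)]),44);print('far',B.round(1).tolist())
m=(P.mean(0)+B.mean(0))/2;v=B.mean(0)-P.mean(0);print(m,np.linalg.norm(v),np.degrees(np.arctan2(v[0],v[1])))
print([(d['score'],np.round(d['point'])) for d in optics.boxes_of('top','board_center')[:1]])
print([(d['score'],np.round(d['point'])) for d in optics.boxes_of('scene','board_center')[:1]])
E
```

```text
near [[421.6, -98.1, 44.0], [475.0, -111.9, 44.0]]
bar [459.1099511  -56.65314402  40.        ]
baseEdge [452.32767669 -79.8186848    6.        ]
far [[520.5, 56.1, 44.0], [465.5, 69.9, 44.0]]
[470.66651262 -20.99808038  44.        ] 173.87158925465988 14.893403994930324
[(0.63, array([475., -11.,  46.]))]
[(0.92, array([468., -30.,  42.]))]
```

```bash
python3 -m jog '[[7,25,-5,0,0,0],[7,30,-8,0,0,0],[7,30,-8,0,0,0],[5,20,-8,0,0,0],[1,5,-5,0,0,0],[0,0,0,0,0,0],[0,0,0,0,0,0]]'; python3 - <<'E'
from h import *
cv2.imwrite('pics/w10.png',optics.read_camera('wrist')[:,:,::-1])
E
```

```text
time: 16.3
eef_pos: [467.9, -19.7, 108.5]
ee_rot: [0.991, -0.137, -0.003, 0.001]
ft_force: [-0.5, -0.5, -0.4]
gripper_width: 87.8
```

View pics/w10.png

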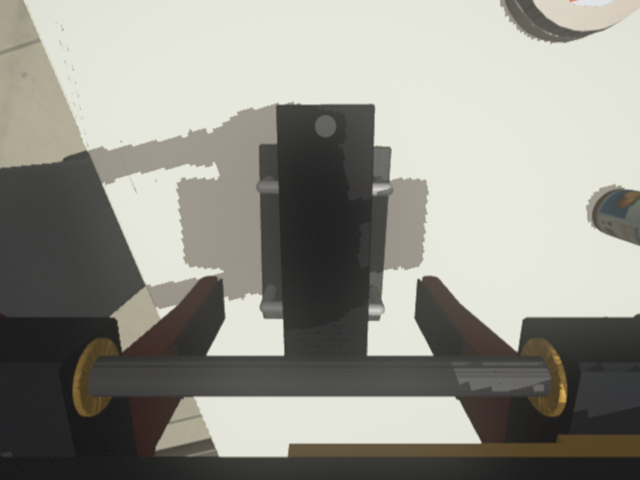

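```bash
python3 - <<'E'
from h import *
P=ray('wrist',[(277,104),(375,105)],44);print('far',P.round(1).tolist(),P.mean(0))
Q=ray('wrist',[(284,340),(367,340)],44);print(Q.mean(0),'lat')
v=(P-Q).mean(0);print(np.degrees(np.arctan2(v[0],v[1])), P.mean(0)-90*v/np.linalg.norm(v))
print('bar',ray('wrist',[(258,187),(393,189)],40).mean(0),ray('wrist',[(260,309),(384,309)],40).mean(0))
E
```

```text
far [[469.6, 72.3, 44.0], [522.3, 56.9, 44.0]] [495.96662923  64.55951057  44.        ]
[456.33741528 -77.4435864   44.        ] lat
15.59297665688406 [471.7744714  -22.12808658  44.        ]
bar [483.11057197  19.05627601  40.        ] [459.60552637 -57.06731882  40.        ]
```

```bash
python3 -m jog '[[2,-1,-15,0,0,0],[2,-1,-20,0,0,0],[0,0,-15,0,0,0],[0,0,0,0,0,0]]'
```

```text
time: 16.85
eef_pos: [471.7, -23.7, 55.4]
ee_rot: [0.99, -0.138, -0.003, 0.001]
ft_force: [0.2, 0.2, -0.4]
gripper_width: 87.9
```

```bash
python3 -m jog '[[0,1,-12,0,0,0],[0,1,-10,0,0,0],[0,0,-6,0,0,0],[0,0,-2,0,0,0],[0,0,0,0,0,0]]'
```

```text
time: 17.48
eef_pos: [472.3, -21.7, 24.4]
ee_rot: [0.99, -0.138, -0.002, 0.001]
ft_force: [-0.5, -0.8, 0.4]
gripper_width: 87.4
```

```bash
python3 -m jog '[[0,0,0,0,0,0],[0,0,0,0,0,0],[0,0,0,0,0,0],[0,0,0,0,0,0],[0,0,0,0,0,0],[0,0,0,0,0,0],[0,0,0,0,0,0],[0,0,0,0,0,0]]' 1; python3 -m jog '[[0,0,5,0,0,0],[0,0,10,0,0,0],[0,0,15,0,0,0],[0,0,15,0,0,0],[0,0,10,0,0,0],[0,0,0,0,0,0]]'
```

```text
time: 18.48
eef_pos: [472.9, -21.7, 25.4]
ee_rot: [0.99, -0.138, -0.002, 0.001]
ft_force: [0.9, 0.6, -0.1]
gripper_width: 55.7
time: 19.23
eef_pos: [473.6, -21.8, 86.0]
ee_rot: [0.99, -0.138, -0.0, 0.001]
ft_force: [0.2, 0.2, -1.1]
gripper_width: 55.2
```

```bash
python3 -m jog '[[-2,-20,0,0,0,-0.10],[-3,-35,0,0,0,-0.18],[-3,-40,0,0,0,-0.18],[-3,-40,0,0,0,-0.18],[-3,-35,0,0,0,-0.18],[-2,-15,0,0,0,-0.18],[0,0,0,0,0,-0.15],[0,0,0,0,0,-0.1],[0,0,0,0,0,0],[0,0,0,0,0,0]]'; python3 - <<'E'
from h import *
cv2.imwrite('pics/w11.png',optics.read_camera('wrist')[:,:,::-1])
A=optics.read_camera('top')
a=A[235:340,390:470,::-1]
cv2.imwrite('pics/t11.png',cv2.resize(a,None,fx=5.6,fy=5.6,interpolation=cv2.INTER_CUBIC))
a=A[225:345,330:470,::-1]
cv2.imwrite('pics/t11b.png',cv2.resize(a,None,fx=5,fy=5,interpolation=cv2.INTER_CUBIC))
a=cv2.imread('pics/top0.png')[240:335,400:460]
cv2.imwrite('pics/t11c.png',cv2.resize(a,None,fx=6,fy=6,interpolation=cv2.INTER_CUBIC))
E
```

```text
time: 20.48
eef_pos: [454.1, -211.8, 81.1]
ee_rot: [0.709, -0.705, -0.004, 0.001]
ft_force: [0.3, -0.4, 0.0]
gripper_width: 55.4
```

View pics/w11.png

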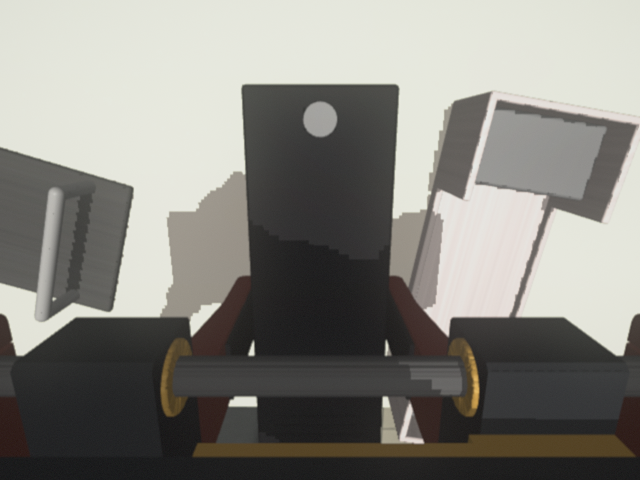

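View pics/t11b.png

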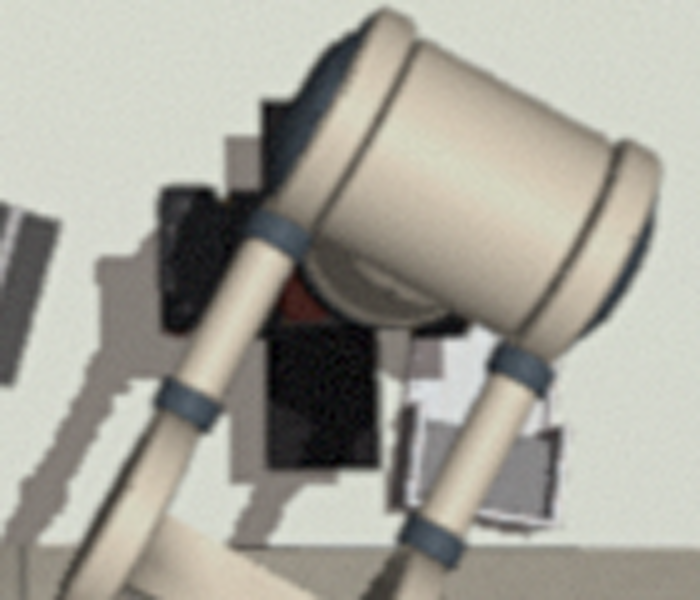

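View pics/t11c.png

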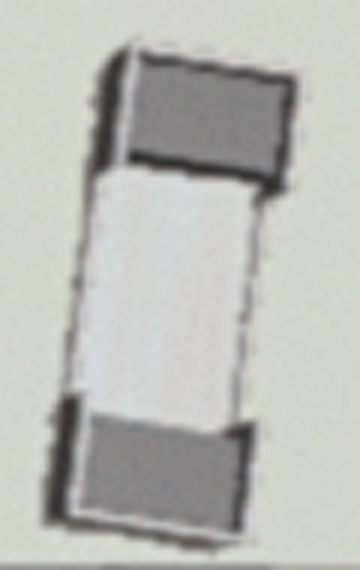

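```bash
python3 - <<'E'
from h import *
f=lambda L:(np.array(L)+.5)/6-.5+[400,240]
P=ray('top',f([(131,45),(298,78),(246,539),(66,517)]),54);print(P.round(1).tolist());rect('tray',P)
W=ray('wrist',[(491,91),(466,199),(605,222)],54);print(W.round(1).tolist(),np.linalg.norm(W[0]-W[1]),np.linalg.norm(W[2]-W[1]))
L=ray('top',f([(138,62),(292,88),(278,182),(124,152)]),36);rect('ledgefar',L)
L=ray('top',f([(92,414),(246,436),(238,528),(82,510)]),36);rect('ledgenear',L)
B=ray('wrist',[(242,85),(398,85)],81.1+17.3+2);print('board end',B.round(1).tolist())
E
```

```text
[[544.1, -291.8, 54.0], [530.6, -361.6, 54.0], [339.7, -333.2, 54.0], [348.3, -259.5, 54.0]]
tray c [ 440.6 -311.5   54. ] edges [(198.5, -9.4), (71.1, -100.9), (193.0, 171.6), (74.2, 83.4)]
[[547.2, -290.8, 54.0], [496.9, -284.7, 54.0], [485.6, -356.1, 54.0]] 50.71695529929841 72.28749629927296
ledgefar c [ 514.7 -327.2   36. ] edges [(39.1, -10.4), (66.1, -99.3), (40.8, 169.6), (66.0, 79.2)]
ledgenear c [ 367.5 -304.3   36. ] edges [(39.9, -7.5), (64.7, -97.8), (38.2, 173.1), (65.1, 83.7)]
board end [[543.9, -184.7, 100.4], [544.2, -239.0, 100.4]]
```

```bash
python3 -m jog '[[-3,-25,0,0,0,-0.05],[-3,-35,0,0,0,-0.06],[-3,-30,0,0,0,-0.05],[-2,-10,0,0,0,0],[0,0,0,0,0,0],[0,0,0,0,0,0]]'; python3 - <<'E'
from h import *
cv2.imwrite('pics/w12.png',optics.read_camera('wrist')[:,:,::-1])
A=optics.read_camera('top')
a=A[225:345,370:500,::-1]
cv2.imwrite('pics/t12.png',cv2.resize(a,None,fx=5,fy=5,interpolation=cv2.INTER_CUBIC))
E
```

```text
time: 21.32
eef_pos: [443.5, -311.9, 81.3]
ee_rot: [-0.652, 0.758, 0.005, 0.0]
ft_force: [-0.3, 0.7, -1.2]
gripper_width: 55.4
```

View pics/w12.png

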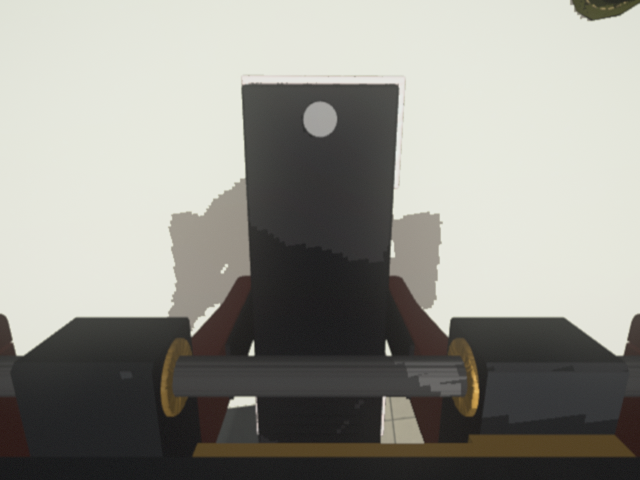

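View pics/t12.png

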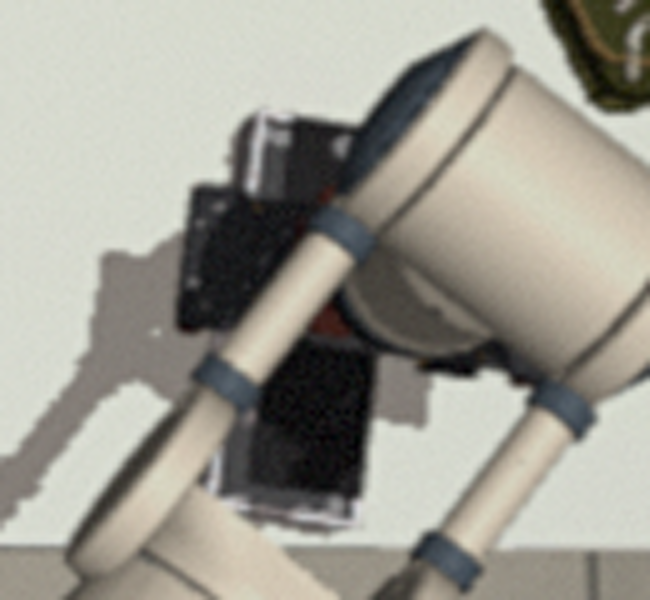

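```bash
python3 - <<'E'
from h import *
o=robot.get_obs();R=Ro.from_quat(o['ee_rot']).as_matrix();print(R.round(3),o['eef_pos'])
W=ray('wrist',[(242,75.5),(405,76.5),(400,186)],54);print(W.round(1).tolist(),[np.linalg.norm(W[0]-W[1]),np.linalg.norm(W[2]-W[1])])
th=np.radians(-8.8);u=np.array([np.cos(th),np.sin(th)]);n=np.array([-u[1],u[0]])
for w,a,b in zip(W,(100,100,48),(38,-38,-38)): print(w[:2]-a*u-b*n)
B=ray('wrist',[(242,85),(398,85)],81.3+17.3+2);m=B.mean(0)[:2];print(B.round(1).tolist(), m-90*u)
v=W[1]-W[0];print(np.degrees(np.arctan2(-v[0],v[1]))); v=B[1]-B[0];print(np.degrees(np.arctan2(v[1],v[0])))
E
```

```text
[[-0.149 -0.989 -0.006]
 [-0.989  0.149  0.007]
 [-0.006  0.007 -1.   ]] [ 443.59348586 -311.89703258   81.35543361]
[[547.3, -291.6, 54.0], [535.6, -365.5, 54.0], [486.0, -358.6, 54.0]] [np.float64(74.85154264700769), np.float64(50.15300696034919)]
[ 442.63589547 -313.85210523]
[ 442.61739601 -312.68684264]
[ 444.33665992 -313.68846706]
[[536.5, -298.9, 100.6], [528.4, -352.6, 100.6]] [ 443.51489035 -311.98984463]
171.04954860679166
-98.6186911394681
```

```bash
python3 -m jog '[[-0.5,-1,-8,0,0,-0.005],[0,0,-12,0,0,0],[0,0,-12,0,0,0],[0,0,-8,0,0,0],[0,0,0,0,0,0],[0,0,0,0,0,0]]'
```

```text
time: 22.18
eef_pos: [442.8, -311.2, 37.3]
ee_rot: [-0.651, 0.759, 0.005, -0.0]
ft_force: [1.0, -0.2, -0.5]
gripper_width: 55.3
```

```bash
python3 -m jog '[[0,-2,-1,0,0,0],[0,0,-4,0,0,0],[0,0,-4,0,0,0],[0,0,-3,0,0,0],[0,0,0,0,0,0]]'; python3 -m jog '[[0,0,-2,0,0,0],[0,0,0,0,0,0]]'
```

```text
time: 22.8
eef_pos: [443.2, -313.8, 25.5]
ee_rot: [-0.651, 0.759, 0.005, 0.0]
ft_force: [-0.1, 0.1, -0.1]
gripper_width: 55.2
time: 23.05
eef_pos: [443.3, -313.8, 23.4]
ee_rot: [-0.651, 0.759, 0.005, 0.0]
ft_force: [0.4, 0.5, -0.7]
gripper_width: 55.1
```

```bash
python3 -m jog '[[0,0,-1.5,0,0,0],[0,0,0,0,0,0]]'; python3 -m jog '[[0,0,-1,0,0,0],[0,0,0,0,0,0]]';python3 -m jog '[[0,0,-1,0,0,0]]'
```

```text
time: 23.3
eef_pos: [443.4, -313.8, 21.9]
ee_rot: [-0.651, 0.759, 0.004, 0.0]
ft_force: [0.5, 0.4, 0.2]
gripper_width: 55.2
time: 23.55
eef_pos: [443.6, -314.0, 21.5]
ee_rot: [-0.651, 0.759, 0.004, 0.0]
ft_force: [-1.2, 0.4, -0.9]
gripper_width: 55.3
time: 23.68
eef_pos: [443.7, -314.1, 21.3]
ee_rot: [-0.651, 0.759, 0.004, 0.0]
ft_force: [-3.2, 3.1, 7.9]
gripper_width: 55.5
```

Contact at the ledges (about 8 N up, at the expected height). Release and retreat.

```bash
python3 -m jog '[[0,0,0,0,0,0],[0,0,0,0,0,0],[0,0,0,0,0,0],[0,0,0,0,0,0],[0,0,0,0,0,0],[0,0,0,0,0,0]]' 0; python3 -m jog '[[0,0,10,0,0,0],[0,0,25,0,0,0],[0,0,40,0,0,0],[-10,30,40,0,0,0],[-20,60,10,0,0,0],[-20,60,0,0,0,0],[0,60,0,0,0,0],[0,0,0,0,0,0],[0,0,0,0,0,0]]'; python3 - <<'E'
from h import *
A=optics.read_camera('top')
a=A[240:335,400:460,::-1]
cv2.imwrite('pics/t13.png',cv2.resize(a,None,fx=6,fy=6,interpolation=cv2.INTER_CUBIC))
a=optics.read_camera('scene')[230:370,300:480,::-1]
cv2.imwrite('pics/s13.png',cv2.resize(a,None,fx=4,fy=4,interpolation=cv2.INTER_CUBIC))
E
```

```text
time: 24.42
eef_pos: [443.6, -314.0, 20.8]
ee_rot: [-0.651, 0.759, 0.004, 0.0]
ft_force: [-0.1, 0.0, 0.1]
gripper_width: 87.7
time: 25.55
eef_pos: [392.5, -100.2, 156.3]
ee_rot: [-0.651, 0.759, -0.0, 0.003]
ft_force: [-0.3, -0.5, 0.1]
gripper_width: 88.0
```

View pics/t13.png

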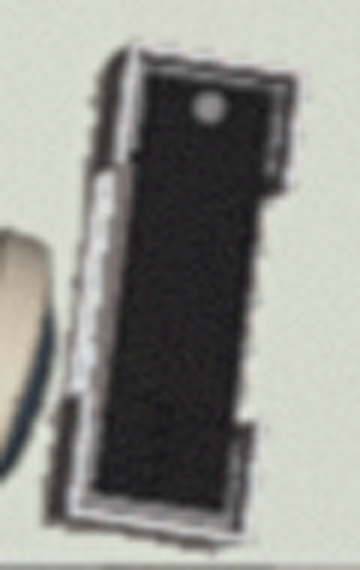

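View pics/s13.png

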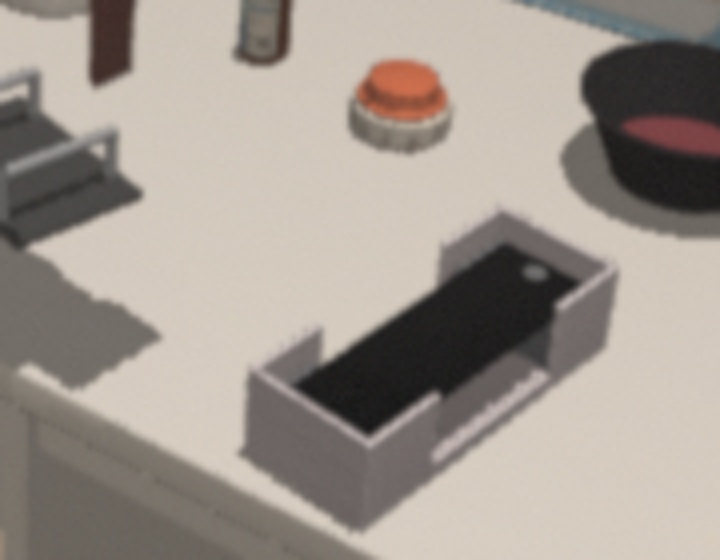

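```bash
python3 - <<'E'
from h import *
f=lambda L:(np.array(L)+.5)/6-.5+[400,240]
rect('board',ray('top',f([(140,74),(276,95),(225,512),(92,490)]),40))
for n in ["pot_center","timer_center","dropper_center","board_center"]:
    print(n,[(d['score'],[round(x) for x in d['point']]) for d in optics.boxes_of('scene',n)[:1]])
print(robot.job_done())
E
```

```text
board c [ 442.5 -313.7   40. ] edges [(176.0, -8.1), (58.1, -98.5), (176.5, 171.1), (55.7, 80.9)]
pot_center [(0.83, [634, 93, 27])]
timer_center [(0.81, [637, -174, 22])]
dropper_center []
board_center []
the job is handed in; nothing more can be done
None
```

The highlighting board is lying flat on both ledges inside the steriliser tray, released, and I have handed the job in at about 26 s. `job_done()` gives no verdict, so this rests on my own checks.

- **Slide:** I pressed on the board and slid it out until its centre was about 83 mm past the stand's middle, roughly 63 mm of overhang. I sent the open-gripper command one call too early, so the fingers opened during the last part of the push. That moved the board about 10 mm sideways, still inside the rim and level.
- **Rack:** I gripped it by the overhanging end and laid it across both bars, about 2 mm from the rack's middle. After I let go, the scene picture showed it level.
- **Tray:** I took it again by the middle and lowered it until the ledges pushed back at about 8 N. After release the gripper moved well clear.

**Last checks**
- **Board position:** the final top picture puts the board centre at (442.5, -313.7) mm, against a tray middle measured at about (443, -313.4) mm. Both lie along about -9°.
- **Board level:** the board looks flat on both ledges in the top and scene pictures.

**Checks that failed or disagreed**
- **Detector:** in the last look it reported nothing for the dropper bottle or the board, though the bottle's lower part was still visible in the scene picture.
- **Pot:** its detected point came out about 12 mm from the first one, likely noise because the arm never went near it. I didn't look again to confirm.
- **Wrist and top cameras:** they differed by 2–4 mm throughout.

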